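# Tap the pale nut block

## Task

Take the red upright crank grip of the thread tap that stands in the pale wooden block and work the tap down: half a turn clockwise (seen from above), stop a moment, a quarter turn back to break the chip, stop a moment, then forward again until the brass collar is down on the block. Let go and leave it there; do not move the tap in the dark block.

Things in the scene. Friction and masses are not known exactly. Their poses are not given: they have to be found in the camera images.
- pale_tap (a joint): turn of the tap in the pale block, rad: 0 to 0.3 at the start, growing clockwise seen from above, which cuts deeper (tap and crank sink 8 mm per full turn, 6 mm in all). A hard stop at 4.75 is full depth, where the brass collar (48 mm across, on the tap above the block) meets the block. Stiff (0.2 N m, some 3 to 4 N at the grip); stays where it is left
- pale_grip_center (a point): centre of the red crank grip of the tap in the pale block: an upright round sleeve 22 mm across, 64 mm tall, that spins freely on its pin, so a gripper may hold it and go round the circle without turning itself. It stands 60 mm from the tap's axis on one end of a level steel crank bar 12 mm thick, whose top (with the boss under the sleeve) is 33 mm below this point; it sinks with the crank
- pale_axis (a point): point on the tap's vertical turning axis in the pale block, level with the grip's centre; the hub (34 mm across) tops out 29 mm below it; sinks with the tap. The bar's far end, a ball 18 mm across, is 66 mm from the axis, opposite the grip. The pale block (110 x 80 mm, top 63 mm above the bench) is fixed on a green base (190 x 130 mm) between two green cleats; its place and yaw vary
- dark_grip_center (a point): centre of the red crank grip of the other tap, alike in every size but standing in a dark brown block: not to be moved
There are look-alikes about, which are no part of the job. What is shaped like the part that bears pale_tap but pink or purple is not meant.

How it is judged:
By the outcome, as a careful person would: the job done as asked, in the order asked, and still so for the second after the job is handed in, with the robot touching nothing.
It also fails if it takes over 54 s, if anything falls off the work surface, if the arm or the gripper's body presses on something with over 40 N, if the wrist force passes 120 N, or if a joint passes its speed limit or range.

## Robot

A 6-joint arm with a two-finger parallel gripper is mounted at the origin on the work surface. World frame = base frame: x ahead of the robot, y to its left, z up, the work surface at z = 0. Lengths are in m, angles in degrees, forces in N, time in s.
With the tool pointing down it reaches from about 0.375 to 0.9 m from the base axis. Payload 3.1 kg.
Tool frame: the origin (TCP) lies at the very end of the fingers, on their centre line; the grasp point (between the pads) lies 19 mm behind it; z points along the fingers, y is the direction in which the jaws open and shut (so a half turn about z gives the same grasp; the last joint's range is limited). The gripper opens to 87 mm and grips with 3 to 60 N. Pads are 19 mm wide; open, the fingers measure 117 mm over their backs; the gripper's body (75 mm by 190 mm) begins 51 mm behind the grasp point.
Start: joints at [64.83, 30.224, 82.088, -0, 67.689, -10.227], TCP at [0.161, 0.604, 0.223] pointing down, gripper open.
Joint ranges: [-176.69, 176.69], [-43.24, 126.21], [12.49, 139.97], [-82, 262], [0, 151.66], [-163.58, 163.58]. Speed limits (degrees/s): [159.86, 159.86, 180, 180, 180, 180].

## Interface

Orientations are given as a 3x3 rotation matrix whose columns are the frame's x, y, z axes.
In Python, from rig import bot gives the robot as it stands. The module is installed in compiled form; this text tells all that it offers.
- The arm moves only by the tool play_rows, never from a script. Its argument "targets" is a list of rows, each a list of 7 numbers: the closure, from 0 (fully open) to 1 (shut), then the shift along the world's x, y, z in m, then the turn, a rotation vector about the world's x, y, z in rad. A call has 1 to 12 rows; each row shifts and turns the commanded pose from where the row before left it; what a row does not reach is not made up. A row lasts 1/8 s, in which the tool goes at most 62.5 mm and 10.7 degrees, less where a joint would pass 70% of its speed; a pose out of reach is approached as far as the arm can. A call with a gripper value outside its range is refused whole. The fingers move at their own pace and stop on an object; the grip force is fixed at half the most. Time passes only in rows, so rows that do not move let the fingers close. It gives the time, the measured TCP pose, the force and the opening at its end, in the units of the state.
- bot.read_state(): the state, without advancing time (a new reading comes with each control period).
- bot.capture(name): name is "scene" or "top" or "wrist"; returns the picture (384x512x3 uint8, blue, green, red); there is no depth.
- bot.get_calibration(name): a dict with "fx", "fy", "cx", "cy" (pixels), "R" (3x3) and "t" (3): a world point X has camera coordinates R X + t. Camera axes: x right, y down, z forward; pixel columns grow to the right and rows downward; lengths in m; the calibration is good to about 2 mm. A picture is of the moment at which its call begins: read the wrist's pose just before it. get_calibration takes no time and is no camera call; for the wrist camera it gives the pose at the moment of the call.
- bot.hand_in(): hands the job in, once; it reports no verdict.
The state is a dict: "time_s": time; "joint_positions": joint angles; "qvel": joint speeds; "tau": joint torques, N m; "position": TCP position; "tcp_rot": TCP orientation; "force": force on the tool from outside, world axes, zero at the start; "moment": the same for the moment, N m; "opening": opening from 0.0 (shut) to 1.0 (fully open).
Only numpy, scipy, OpenCV 4.12 (cv2) and the standard library are available. Lean on these libraries where they do the work, as an engineer would, in place of code of your own. Each camera call takes 0.05 s, during which the arm holds its last target. There are 200 camera calls.

## Working session

There is one attempt and no reset: what is moved stays moved. The work goes in short steps, Python scripts to look and compute and a tool call to move; the robot and the scene stay as the last step left them, time stands still between calls to the robot, and variables do not carry over. Pictures are saved under pics/ and viewed, about 8 in all and at most 12, crops included, and the job is handed in when it is done.

Besides the shell and the picture viewer there is one more tool, called after "Request:" as a command line: name --pt "numbers of a row" for each row, then --argument value for the rest. play_rows: Moves the arm, as the interface text tells. Its arguments: {"type":"object","properties":{"targets":{"type":"array","items":{"type":"array","items":{"type":"number"}}}},"required":["targets"]}

```bash
mkdir -p pics; python3 - <<'E'
from rig import bot
import cv2,numpy as np
for n in("scene","top"):
    im=bot.capture(n); cv2.imwrite(f"pics/{n}0.png",im)
    c=bot.get_calibration(n); print(n,{k:np.round(v,3).tolist() for k,v in c.items()})
s=bot.read_state();print(s["time_s"],s["position"],s["tcp_rot"],s["force"],s["opening"])
a=[cv2.imread(f"pics/{n}0.png") for n in("scene","top")]
E
```

```text
scene {'fx': 479.209, 'fy': 479.209, 'cx': 258.419, 'cy': 185.088, 'R': [[-0.368, 0.93, -0.002], [0.739, 0.291, -0.608], [-0.565, -0.225, -0.794]], 't': [0.362, -0.233, 1.78]}
top {'fx': 472.406, 'fy': 472.406, 'cx': 255.16, 'cy': 192.805, 'R': [[0.014, -1.0, 0.008], [-0.996, -0.014, -0.093], [0.094, -0.006, -0.996]], 't': [-0.207, 0.468, 1.526]}
0.1 [0.16084247 0.60327021 0.22168097] [[-9.66186620e-01  2.57842457e-01 -8.25827835e-04]
 [ 2.57843556e-01  9.66185046e-01 -1.77676616e-03]
 [ 3.39776753e-04 -1.92962207e-03 -9.99998081e-01]] [ 0.40368299 -0.48676962  0.1522568 ] 1.0007868475453154
```

View pics/scene0.png

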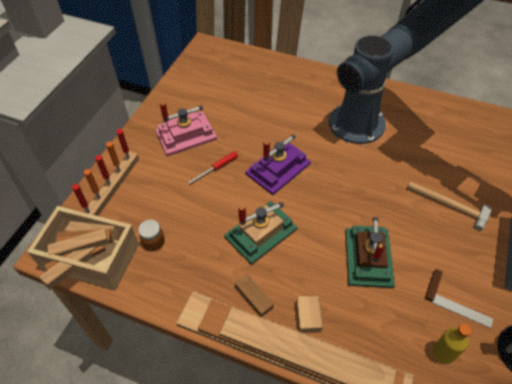

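View pics/top0.png

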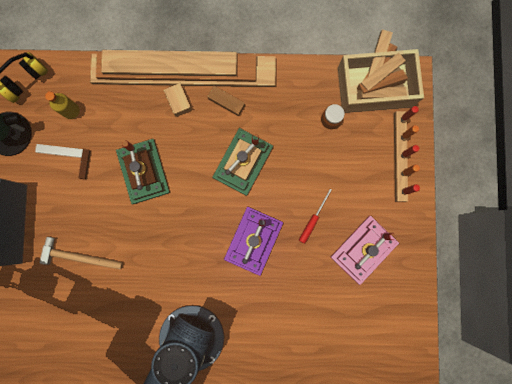

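Candidates, as scene / top pixels:
- Pale block on green: grip (242,215) / block (242,160)
- Dark block on green: (377,250) / (137,165)
- Purple: (266,150) / (254,240)
- Pink: (164,112) / (372,250)
- Red rack pegs: (80..122, 130..195)

I choose the pale block on green and will check it in a close crop.

```bash
python3 - <<'E'
import cv2,numpy as np
a=cv2.imread("pics/scene0.png")[190:265,220:300];b=cv2.imread("pics/top0.png")[120:195,205:285]
cv2.imwrite("pics/crop1.png",np.hstack([cv2.resize(x,(400,375),interpolation=cv2.INTER_CUBIC) for x in(a,b)]))
E
```

```text
(no output)
```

View pics/crop1.png

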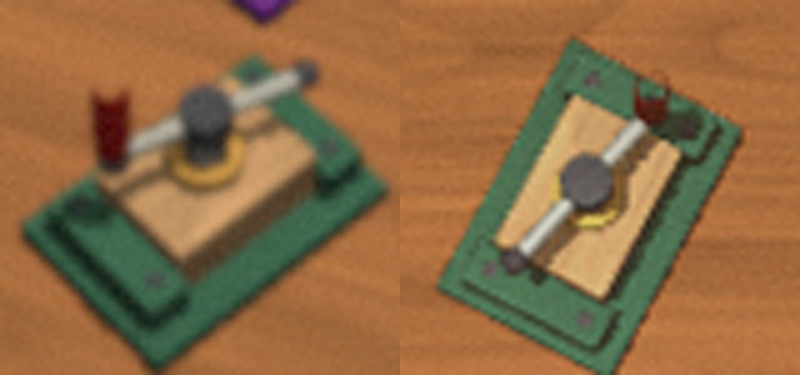

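The crop shows the pale wooden block on the green base. The red grip is at scene (242,216) / top (255,141), the hub at (261,211) / (242,156) and the ball at (281,204) / (228,172).

```bash
cat > h.py <<'E'
from rig import bot
import cv2,numpy as np
def P(c):
    K=np.array([[c["fx"],0,c["cx"]],[0,c["fy"],c["cy"]],[0,0,1]])
    return K@np.hstack([np.array(c["R"]),np.array(c["t"]).reshape(3,1)])
def tri(ca,a,cb,b):
    X=cv2.triangulatePoints(P(ca),P(cb),np.array(a,float).reshape(2,1),np.array(b,float).reshape(2,1))[:,0]
    return X[:3]/X[3]
def proj(c,X):
    x=P(c)@np.append(X,1);return x[:2]/x[2]
def ray(c,p,z):
    R=np.array(c["R"]);t=np.array(c["t"]).ravel();C=-R.T@t
    d=R.T@np.array([(p[0]-c["cx"])/c["fx"],(p[1]-c["cy"])/c["fy"],1]);return C+d*(z-C[2])/d[2]
def red(im):
    h=cv2.cvtColor(im,cv2.COLOR_BGR2HSV).astype(int)
    return (((h[...,0]<6)|(h[...,0]>174))&(h[...,1]>170)&(h[...,2]>40)).astype(np.uint8)
def blobs(im,amin=8):
    n,l,s,c=cv2.connectedComponentsWithStats(red(im))
    return [(s[i].tolist(),c[i].round(1).tolist()) for i in range(1,n) if s[i][4]>=amin]
E
python3 - <<'E'
from h import *
cs,ct=bot.get_calibration("scene"),bot.get_calibration("top")
S,T=cv2.imread("pics/scene0.png"),cv2.imread("pics/top0.png")
print([b for b in blobs(S) if 230<b[1][0]<255 and 200<b[1][1]<235]);print([b for b in blobs(T) if 240<b[1][0]<270 and 125<b[1][1]<155])
for n,a,b in(("grip",(242,216),(255.2,140.6)),("hub",(261,210.6),(242.4,156)),("ball",(281.4,204.4),(227.6,172))):
    X=tri(cs,a,ct,b);print(n,X.round(4),proj(cs,X).round(1),proj(ct,X).round(1))
E
```

```text
[([239, 210, 6, 12, 57], [241.7, 215.3])]
[]
grip [ 0.6208 -0.1959  0.133 ] [241.2 215.9] [254.5 140.8]
hub [ 0.5746 -0.1563  0.1186] [260.  210.5] [241.5 156.3]
ball [ 0.5253 -0.1108  0.1085] [280.4 204.4] [226.6 172.3]
```

Request:
play_rows --pt "0 0.02 -0.04 0.015 0 0 0" --pt "0 0.026 -0.05 0.015 0 0 0" --pt "0 0.026 -0.05 0.01 0 0 0" --pt "0 0.026 -0.05 0 0 0 0" --pt "0 0.026 -0.05 0 0 0 0" --pt "0 0.026 -0.05 0 0 0 0" --pt "0 0.026 -0.05 0 0 0 0" --pt "0 0.026 -0.05 0 0 0 0" --pt "0 0.026 -0.05 0 0 0 0" --pt "0 0.026 -0.05 0 0 0 0" --pt "0 0.026 -0.05 0 0 0 0" --pt "0 0.026 -0.05 0 0 0 0"

```text
time_s: 1.6
position: [0.4675, 0.0121, 0.2624]
tcp_rot: [[-0.966, 0.258, -0.0], [0.258, 0.966, 0.0], [0.0, 0.0, -1.0]]
force: [0.3, 1.1, -0.3]
opening: 1.0
```

Request:
play_rows --pt "0 0.026 -0.05 0 0 0 0" --pt "0 0.026 -0.05 0 0 0 0" --pt "0 0.026 -0.04 0 0 0 0" --pt "0 0.026 -0.04 0 0 0 0" --pt "0 0 0 0 0 0 0"

```text
time_s: 2.22
position: [0.5726, -0.1695, 0.2617]
tcp_rot: [[-0.965, 0.261, 0.001], [0.261, 0.965, -0.001], [-0.001, -0.001, -1.0]]
force: [-1.2, 0.6, -0.3]
opening: 0.999
```

```bash
python3 - <<'E'
from h import *
c=bot.get_calibration("wrist"); im=bot.capture("wrist"); cv2.imwrite("pics/w1.png",im)
np.save("w1.npy",c,allow_pickle=True)
print({k:np.round(v,3).tolist() for k,v in c.items()})
s=bot.read_state();print(s["time_s"],s["position"],s["tcp_rot"].round(3) if hasattr(s["tcp_rot"],"round") else s["tcp_rot"],s["joint_positions"],blobs(im))
E
```

```text
{'fx': 342.549, 'fy': 342.549, 'cx': 265.415, 'cy': 188.811, 'R': [[0.261, 0.965, 0.0], [0.923, -0.25, 0.291], [0.281, -0.076, -0.957]], 't': [0.013, -0.619, 0.255]}
2.275 [ 0.57116613 -0.16728385  0.26158963] [[-0.966  0.26  -0.001]
 [ 0.26   0.966  0.001]
 [ 0.001  0.001 -1.   ]] [-2.70795215e+01  2.55458548e+01  8.38432410e+01  1.28427650e-02
  7.06984458e+01 -1.02019038e+02] [([16, 0, 28, 62, 1597], [28.9, 28.9]), ([238, 222, 26, 40, 671], [252.3, 239.7])]
```

View pics/w1.png

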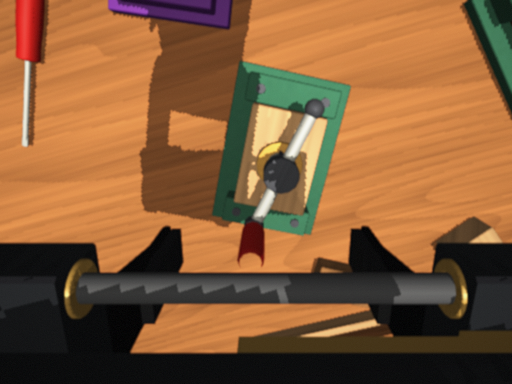

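The wrist picture shows the same tap: hub top at (281,173), ball at (316,107), foot of the grip near (257,223), with the grip's top partly hidden by the gripper. I'll fit one model to all the views.

```bash
python3 - <<'E'
from h import *
from scipy.optimize import least_squares
cs,ct=bot.get_calibration("scene"),bot.get_calibration("top");cw=np.load("w1.npy",allow_pickle=True).item()
obs=[(cs,(241.7,215.5),60,0,2),(ct,(255.2,140.6),60,0,1),(cs,(261,210.6),0,-29,2),(ct,(242.4,156),0,-29,2),(cs,(281.4,204.4),-66,-39,2),(ct,(227.6,172),-66,-39,2),
(cw,(281,173),0,-29,2),(cw,(316,107),-66,-39,2),(cw,(257.5,223),60,-32,1)]
def res(p):
    x,y,z,a=p
    return np.concatenate([w*(proj(c,[x+r/1e3*np.cos(a),y+r/1e3*np.sin(a),z+dz/1e3])-np.array(o)) for c,o,r,dz,w in obs])
s=least_squares(res,[.575,-.156,.14,-.7],loss="soft_l1",x_scale=[.01,.01,.01,.1])
x,y,z,a=s.x;print(s.x.round(4),np.degrees(a));print(res(s.x).reshape(-1,2).round(1))
print("grip",x+.06*np.cos(a),y+.06*np.sin(a),z)
E
```

```text
[ 0.5755 -0.1543  0.1473 -0.7416] -42.490962947437914
[[-0.3 -5.1]
 [-1.  -0.4]
 [-0.9  0.9]
 [-3.1  0. ]
 [-1.7  1. ]
 [-2.6 -0.4]
 [ 1.1 -0.4]
 [-0.6 -0.4]
 [-5.1  2.1]]
grip 0.6196985419439359 -0.19484764146913933 0.1473183471066665
```

Request:
play_rows --pt "0 0.024 -0.014 0 0 0 0" --pt "0 0.0245 -0.014 0 0 0 0" --pt "0 0 0 -0.02 0 0 0" --pt "0 0 0 -0.03 0 0 0" --pt "0 0 0 -0.03 0 0 0" --pt "0 0 0 -0.03 0 0 0" --pt "0 0 0 -0.019 0 0 0" --pt "0 0 0 0 0 0 0"

```text
time_s: 3.28
position: [0.6183, -0.1928, 0.1321]
tcp_rot: [[-0.966, 0.257, -0.004], [0.257, 0.966, 0.002], [0.004, 0.001, -1.0]]
force: [0.0, -0.1, 0.4]
opening: 0.996
```

```bash
python3 - <<'E'
from h import *
im=bot.capture("wrist"); s=bot.read_state();print(s["time_s"],s["position"],s["force"])
c=bot.get_calibration("wrist");print([proj(c,[.6197,-.1948,z]).round(1) for z in(.179,.147,.115)],blobs(im))
S=bot.capture("scene")[150:270,180:320]
cv2.imwrite("pics/w2.png",np.hstack([cv2.resize(im,(400,300)),cv2.resize(S,(350,300))]))
E
```

```text
3.325 [ 0.61934844 -0.1935258   0.13343877] [-0.85537255 -0.55057867 -0.38259717]
[array([261.6, 295.2]), array([262.2, 256.4]), array([262.6, 229.7])] [([240, 228, 45, 44, 1614], [262.3, 252.0]), ([236, 304, 4, 8, 22], [237.3, 306.7]), ([283, 304, 5, 8, 20], [285.4, 306.9])]
```

View pics/w2.png

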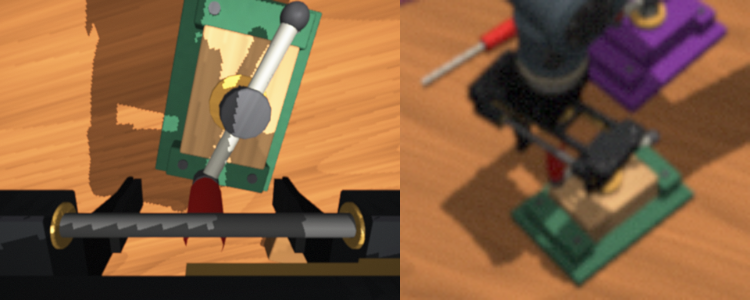

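The grip is centred between the open jaws (column 262, as predicted). The hub is at about (314,144) and the ball at about (378,18) in full-size wrist pixels. Next I close.

```bash
python3 - <<'E'
from h import *
c=bot.get_calibration("wrist")
x,y,z,a=.5755,-.1543,.1473,-.7416
print(proj(c,[x,y,z-.029]),proj(c,[x-.066*np.cos(a),y-.066*np.sin(a),z-.039]),ray(c,(313.6,144.6),z-.029),ray(c,(377.6,18),z-.039))
E
```

```text
[316.24725094 135.99085736] [379.6283605   15.71533622] [ 0.57955035 -0.15661544  0.1183    ] [ 0.52759724 -0.11086893  0.1083    ]
```

Request:
play_rows --pt "1 0 0 0 0 0 0" --pt "1 0 0 0 0 0 0" --pt "1 0 0 0 0 0 0" --pt "1 0 0 0 0 0 0" --pt "1 0 0 0 0 0 0" --pt "1 0 0 0 0 0 0" --pt "1 0 0 0 0 0 0" --pt "1 0 0 0 0 0 0"

```text
time_s: 4.38
position: [0.6196, -0.1945, 0.1335]
tcp_rot: [[-0.966, 0.258, -0.0], [0.258, 0.966, -0.001], [0.0, -0.001, -1.0]]
force: [-0.6, -0.6, 0.0]
opening: 0.242
```

Grip held: opening 0.242, about 21 mm. Next I compute the circle increments.

```bash
python3 - <<'E'
import numpy as np
def p(t):
    a=np.radians(-42.4-t);return np.array([60*np.cos(a),60*np.sin(a),-8*t/360])
for t in range(0,290,10): print(t,'->',t+10,(p(t+10)-p(t)).round(1), 'abs',(p(t+10)+[575.5,-154.4,134]).round(1))
E
```

```text
0 -> 10 [-7.7 -7.1 -0.2] abs [ 612.1 -201.9  133.8]
10 -> 20 [-8.8 -5.6 -0.2] abs [ 603.3 -207.6  133.6]
20 -> 30 [-9.7 -4.  -0.2] abs [ 593.6 -211.6  133.3]
30 -> 40 [-10.2  -2.3  -0.2] abs [ 583.4 -213.9  133.1]
40 -> 50 [-10.4  -0.5  -0.2] abs [ 573.  -214.3  132.9]
50 -> 60 [-10.4   1.3  -0.2] abs [ 562.6 -213.   132.7]
60 -> 70 [-10.    3.1  -0.2] abs [ 552.6 -209.9  132.4]
70 -> 80 [-9.3  4.8 -0.2] abs [ 543.4 -205.1  132.2]
80 -> 90 [-8.3  6.4 -0.2] abs [ 535.  -198.7  132. ]
90 -> 100 [-7.1  7.7 -0.2] abs [ 528.  -191.   131.8]
100 -> 110 [-5.6  8.8 -0.2] abs [ 522.3 -182.2  131.6]
110 -> 120 [-4.   9.7 -0.2] abs [ 518.3 -172.5  131.3]
120 -> 130 [-2.3 10.2 -0.2] abs [ 516.  -162.3  131.1]
130 -> 140 [-0.5 10.4 -0.2] abs [ 515.6 -151.9  130.9]
140 -> 150 [ 1.3 10.4 -0.2] abs [ 516.9 -141.5  130.7]
150 -> 160 [ 3.1 10.  -0.2] abs [ 520.  -131.5  130.4]
160 -> 170 [ 4.8  9.3 -0.2] abs [ 524.8 -122.3  130.2]
170 -> 180 [ 6.4  8.3 -0.2] abs [ 531.2 -113.9  130. ]
180 -> 190 [ 7.7  7.1 -0.2] abs [ 538.9 -106.9  129.8]
190 -> 200 [ 8.8  5.6 -0.2] abs [ 547.7 -101.2  129.6]
200 -> 210 [ 9.7  4.  -0.2] abs [557.4 -97.2 129.3]
210 -> 220 [10.2  2.3 -0.2] abs [567.6 -94.9 129.1]
220 -> 230 [10.4  0.5 -0.2] abs [578.  -94.5 128.9]
230 -> 240 [10.4 -1.3 -0.2] abs [588.4 -95.8 128.7]
240 -> 250 [10.  -3.1 -0.2] abs [598.4 -98.9 128.4]
250 -> 260 [ 9.3 -4.8 -0.2] abs [ 607.6 -103.7  128.2]
260 -> 270 [ 8.3 -6.4 -0.2] abs [ 616.  -110.1  128. ]
270 -> 280 [ 7.1 -7.7 -0.2] abs [ 623.  -117.8  127.8]
280 -> 290 [ 5.6 -8.8 -0.2] abs [ 628.7 -126.6  127.6]
```

Request:
play_rows --pt "1 -0.0077 -0.0071 -0.0002 0 0 0" --pt "1 -0.0088 -0.0056 -0.0002 0 0 0" --pt "1 -0.0097 -0.004 -0.0002 0 0 0" --pt "1 -0.0102 -0.0023 -0.0002 0 0 0"

```text
time_s: 4.88
position: [0.5829, -0.2144, 0.1327]
tcp_rot: [[-0.966, 0.258, 0.001], [0.258, 0.966, -0.001], [-0.001, -0.001, -1.0]]
force: [3.8, -2.8, -3.8]
opening: 0.245
```

Request:
play_rows --pt "1 -0.0104 -0.0005 -0.0002 0 0 0" --pt "1 -0.0104 0.0013 -0.0002 0 0 0" --pt "1 -0.01 0.0031 -0.0002 0 0 0" --pt "1 -0.0093 0.0048 -0.0002 0 0 0" --pt "1 -0.0083 0.0064 -0.0002 0 0 0"

```text
time_s: 5.5
position: [0.533, -0.1986, 0.1316]
tcp_rot: [[-0.966, 0.257, -0.002], [0.257, 0.966, -0.001], [0.002, -0.002, -1.0]]
force: [-0.1, -4.3, -4.0]
opening: 0.243
```

Request:
play_rows --pt "1 -0.0071 0.0077 -0.0002 0 0 0" --pt "1 -0.0056 0.0088 -0.0002 0 0 0" --pt "1 -0.004 0.0097 -0.0002 0 0 0" --pt "1 -0.0023 0.0102 -0.0002 0 0 0" --pt "1 -0.0005 0.0104 -0.0002 0 0 0"

```text
time_s: 6.12
position: [0.5145, -0.1499, 0.1304]
tcp_rot: [[-0.966, 0.258, -0.002], [0.258, 0.966, 0.001], [0.002, 0.001, -1.0]]
force: [-0.6, -4.0, -6.3]
opening: 0.245
```

Request:
play_rows --pt "1 0.0013 0.0104 -0.0002 0 0 0" --pt "1 0.0031 0.01 -0.0002 0 0 0" --pt "1 0.0048 0.0093 -0.0002 0 0 0" --pt "1 0.0064 0.0083 -0.0002 0 0 0" --pt "1 0 0 0 0 0 0" --pt "1 0 0 0 0 0 0"

```text
time_s: 6.88
position: [0.532, -0.1125, 0.1296]
tcp_rot: [[-0.966, 0.259, 0.002], [0.259, 0.966, 0.001], [-0.002, 0.002, -1.0]]
force: [4.1, -0.1, -12.6]
opening: 0.247
```

Request:
play_rows --pt "1 0 0 -0.0005 0 0 0" --pt "1 0 0 0 0 0 0" --pt "1 0 0 0 0 0 0" --pt "1 0 0 0 0 0 0"

```text
time_s: 7.38
position: [0.5311, -0.1133, 0.1296]
tcp_rot: [[-0.966, 0.258, 0.001], [0.258, 0.966, -0.0], [-0.001, 0.0, -1.0]]
force: [3.9, 0.1, -9.3]
opening: 0.245
```

```bash
python3 - <<'E'
from h import *
c=bot.get_calibration("wrist"); im=bot.capture("wrist"); s=bot.read_state()
S=bot.capture("scene")[170:270,200:320]
T=bot.capture("top")[120:195,205:285]
a=np.radians(-42.4);x,y,z=.5755,-.1544,.1433
b=np.array([x+.066*np.cos(a),y+.066*np.sin(a),z-.039])
print(s["position"],s["force"],proj(bot.get_calibration("scene"),b)-[200,170],proj(bot.get_calibration("top"),b)-[205,120],proj(c,b),proj(c,[x,y,z-.029]))
cv2.imwrite("pics/w3.png",np.hstack([cv2.resize(S,(400,333)),cv2.resize(T,(355,333))]))
E
```

```text
[ 0.53112168 -0.11335486  0.12959649] [ 4.65741765  0.77559033 -9.37062812] [40.08052339 52.05827239] [50.4139156  21.61673148] [179.43681826 375.24883215] [218.43591205 311.72276903]
```

View pics/w3.png

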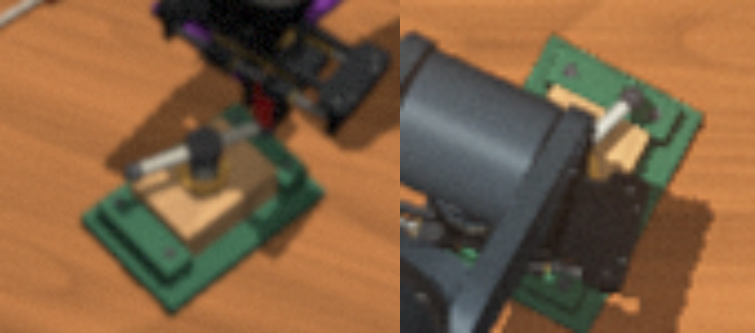

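The ball is at crop pixel (40.5,52) against a predicted (40.1,52.1) for exactly half a turn, so that step is done. Now a quarter turn back.

Request:
play_rows --pt "1 -0.0064 -0.0083 0.0002 0 0 0" --pt "1 -0.0048 -0.0093 0.0002 0 0 0" --pt "1 -0.0031 -0.01 0.0002 0 0 0" --pt "1 -0.0013 -0.0104 0.0002 0 0 0" --pt "1 0.0005 -0.0104 0.0002 0 0 0" --pt "1 0.0023 -0.0102 0.0003 0 0 0"

```text
time_s: 8.28
position: [0.5166, -0.1721, 0.1308]
tcp_rot: [[-0.966, 0.258, -0.003], [0.258, 0.966, 0.001], [0.004, 0.0, -1.0]]
force: [-0.9, 3.5, -1.3]
opening: 0.246
```

Request:
play_rows --pt "1 0.004 -0.0097 0.0002 0 0 0" --pt "1 0.0056 -0.0088 0.0002 0 0 0" --pt "1 0.0071 -0.0077 0.0003 0 0 0" --pt "1 0 0 0 0 0 0" --pt "1 0 0 0 0 0 0" --pt "1 0 0 0 0 0 0" --pt "1 0 0 0 0 0 0" --pt "1 0 0 0 0 0 0"

```text
time_s: 9.28
position: [0.5354, -0.2004, 0.1317]
tcp_rot: [[-0.966, 0.257, 0.001], [0.257, 0.966, -0.004], [-0.002, -0.004, -1.0]]
force: [-3.2, -5.9, -2.0]
opening: 0.245
```

```bash
python3 - <<'E'
from h import *
s=bot.read_state()
S=bot.capture("scene")[170:270,200:320]
x,y,z=.5755,-.1544,.1453
for t in(80,85,90,95,100):
    a=np.radians(137.6-t+t*0-42.4*0) if 0 else np.radians(-42.4-t+180)
    b=np.array([x+.066*np.cos(a),y+.066*np.sin(a),z-.039]);print(t,((proj(bot.get_calibration("scene"),b)-[200,170])*6).round(0))
p=s["position"];print(s["time_s"],p,s["force"],(-42.4-np.degrees(np.arctan2(p[1]-y,p[0]-x)))%360)
cv2.imwrite("pics/w4.png",cv2.resize(S,(720,600),interpolation=cv2.INTER_CUBIC))
E
```

```text
80 [445. 353.]
85 [435. 359.]
90 [424. 363.]
95 [413. 368.]
100 [402. 371.]
9.275 [ 0.53535496 -0.20037797  0.13166815] [-3.15421346 -5.87726854 -1.96096799] 88.72539764901313
```

View pics/w4.png

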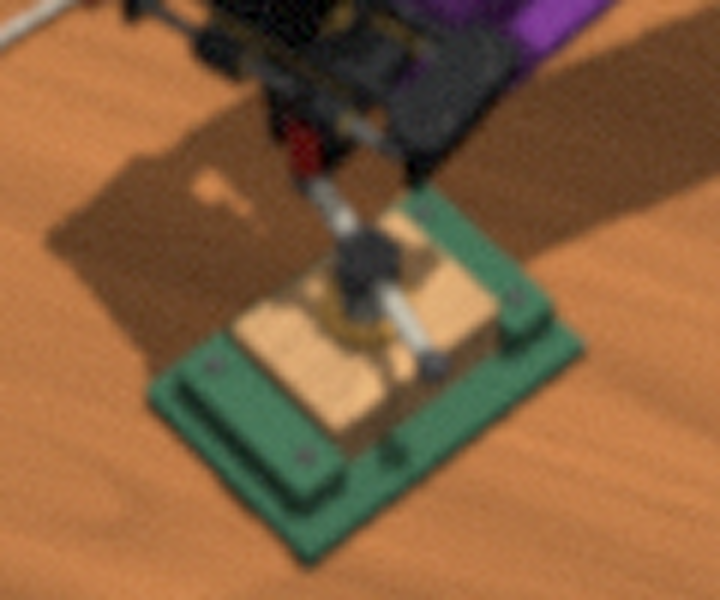

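The ball is at (431,362), which puts the tap about 88° from the start: the quarter turn back is done and it has stood still. Now forward to 250°, then slowly to the stop.

Request:
play_rows --pt "1 -0.0071 0.0077 -0.0002 0 0 0" --pt "1 -0.0056 0.0088 -0.0002 0 0 0" --pt "1 -0.004 0.0097 -0.0003 0 0 0" --pt "1 -0.0023 0.0102 -0.0002 0 0 0" --pt "1 -0.0005 0.0104 -0.0002 0 0 0" --pt "1 0.0013 0.0104 -0.0002 0 0 0" --pt "1 0.0031 0.01 -0.0003 0 0 0" --pt "1 0.0048 0.0093 -0.0002 0 0 0" --pt "1 0.0064 0.0083 -0.0002 0 0 0"

```text
time_s: 10.45
position: [0.5317, -0.1129, 0.1294]
tcp_rot: [[-0.966, 0.258, 0.001], [0.258, 0.966, -0.0], [-0.001, -0.0, -1.0]]
force: [-2.4, -2.8, -2.4]
opening: 0.243
```

Request:
play_rows --pt "1 0.0077 0.0071 -0.0003 0 0 0" --pt "1 0.0088 0.0056 -0.0002 0 0 0" --pt "1 0.0097 0.004 -0.0002 0 0 0" --pt "1 0.0102 0.0023 -0.0002 0 0 0" --pt "1 0.0104 0.0005 -0.0003 0 0 0" --pt "1 0.0104 -0.0013 -0.0002 0 0 0"

```text
time_s: 11.2
position: [0.588, -0.0962, 0.128]
tcp_rot: [[-0.966, 0.257, -0.002], [0.257, 0.966, -0.002], [0.001, -0.003, -1.0]]
force: [-5.8, -8.0, -2.1]
opening: 0.241
```

Request:
play_rows --pt "1 0.0051 -0.0011 -0.0001 0 0 0" --pt "1 0.0049 -0.002 -0.0001 0 0 0" --pt "1 0 0 0 0 0 0"

```text
time_s: 11.58
position: [0.5979, -0.0995, 0.1278]
tcp_rot: [[-0.966, 0.257, -0.002], [0.257, 0.966, -0.002], [0.001, -0.002, -1.0]]
force: [-3.4, -6.0, -1.1]
opening: 0.244
```

Request:
play_rows --pt "1 0.0029 -0.0012 -0.0001 0 0 0" --pt "1 0.0028 -0.0014 0 0 0 0"

```text
time_s: 11.82
position: [0.6024, -0.1016, 0.1276]
tcp_rot: [[-0.966, 0.257, -0.004], [0.257, 0.966, -0.001], [0.004, -0.002, -1.0]]
force: [-6.2, -5.6, 0.7]
opening: 0.243
```

Request:
play_rows --pt "1 0.0028 -0.0015 -0.0001 0 0 0" --pt "1 0.0026 -0.0017 0 0 0 0"

```text
time_s: 12.08
position: [0.6047, -0.1028, 0.1274]
tcp_rot: [[-0.966, 0.258, -0.012], [0.258, 0.966, 0.003], [0.012, -0.0, -1.0]]
force: [-13.6, -0.6, 8.0]
opening: 0.243
```

Request:
play_rows --pt "1 0.0026 -0.0017 0 0 0 0" --pt "1 0 0 0 0 0 0" --pt "1 0 0 0 0 0 0"

```text
time_s: 12.45
position: [0.6048, -0.1029, 0.1274]
tcp_rot: [[-0.966, 0.257, -0.016], [0.257, 0.966, 0.005], [0.017, 0.001, -1.0]]
force: [-15.3, 0.9, 9.3]
opening: 0.244
```

```bash
python3 - <<'E'
from h import *
s=bot.read_state()
S=bot.capture("scene")[170:270,200:320]
x,y,z=.5755,-.1544,.1473-.0057
for t in(245,250,255,260,265):
    a=np.radians(-42.4-t+180)
    b=np.array([x+.066*np.cos(a),y+.066*np.sin(a),z-.039]);print(t,((proj(bot.get_calibration("scene"),b)-[200,170])*6).round(0))
p=s["position"];print(s["time_s"],p,s["force"],(-42.4-np.degrees(np.arctan2(p[1]-y,p[0]-x)))%360)
cv2.imwrite("pics/w5.png",cv2.resize(S,(720,600),interpolation=cv2.INTER_CUBIC))
E
```

```text
245 [260. 195.]
250 [268. 188.]
255 [276. 182.]
260 [285. 176.]
265 [295. 171.]
12.45 [ 0.6048442  -0.10290851  0.12737542] [-15.33500986   0.88342115   9.32948687] 257.27814239128753
```

View pics/w5.png

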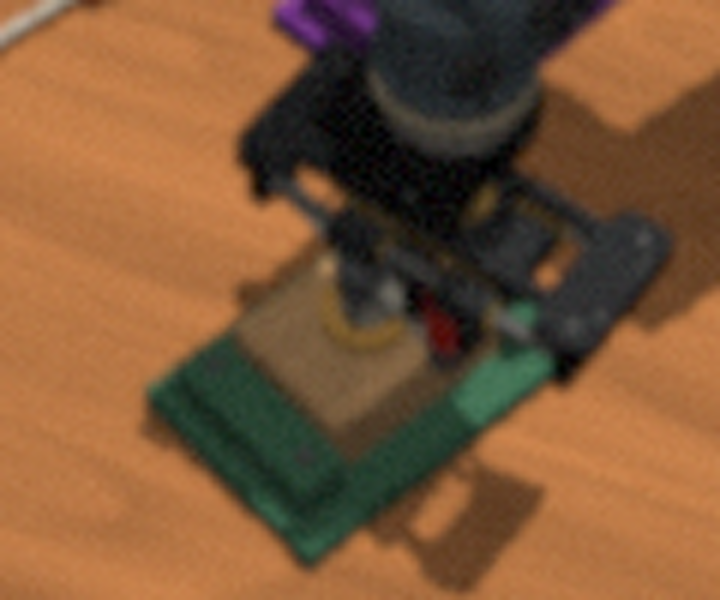

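Request:
play_rows --pt "1 0.0025 -0.0019 0 0 0 0" --pt "1 0 0 0 0 0 0" --pt "1 0 0 0 0 0 0"

```text
time_s: 12.88
position: [0.6052, -0.1031, 0.1273]
tcp_rot: [[-0.966, 0.257, -0.021], [0.257, 0.966, 0.008], [0.022, 0.002, -1.0]]
force: [-18.9, 4.1, 12.7]
opening: 0.244
```

It's the hard stop: two more pushes of about 3 mm each moved the TCP under 0.5 mm while the force rose to about 19 N. I'll ease off the push and let go.

Request:
play_rows --pt "1 -0.0032 0.0024 0 0 0 0" --pt "1 -0.0036 0.0026 0 0 0 0" --pt "1 0 0 0 0 0 0" --pt "1 0 0 0 0 0 0"

```text
time_s: 13.38
position: [0.6043, -0.1025, 0.1275]
tcp_rot: [[-0.966, 0.257, -0.008], [0.257, 0.966, 0.0], [0.008, -0.002, -1.0]]
force: [-8.8, -4.5, 3.1]
opening: 0.243
```

Request:
play_rows --pt "0.8 0 0 0 0 0 0" --pt "0.7 0 0 0 0 0 0" --pt "0.4 0 0 0 0 0 0" --pt "0 0 0 0 0 0 0" --pt "0 0 0 0 0 0 0" --pt "0 0 0 0 0 0 0" --pt "0 0 0 0 0 0 0" --pt "0 0 0 0 0 0 0"

```text
time_s: 14.38
position: [0.6075, -0.1025, 0.1276]
tcp_rot: [[-0.966, 0.258, -0.0], [0.258, 0.966, 0.0], [0.0, 0.0, -1.0]]
force: [-0.7, 0.0, 0.1]
opening: 0.897
```

Request:
play_rows --pt "0 0 0 0.01 0 0 0" --pt "0 0 0 0.03 0 0 0" --pt "0 0 0 0.04 0 0 0" --pt "0 0 0 0.04 0 0 0" --pt "0 -0.02 0.04 0.02 0 0 0" --pt "0 -0.02 0.05 0 0 0 0" --pt "0 -0.02 0.05 0 0 0 0" --pt "0 -0.02 0.05 0 0 0 0" --pt "0 -0.02 0.05 0 0 0 0" --pt "0 0 0.05 0 0 0 0" --pt "0 0 0 0 0 0 0"

```text
time_s: 15.75
position: [0.507, 0.1905, 0.2686]
tcp_rot: [[-0.967, 0.253, 0.002], [0.253, 0.967, 0.001], [-0.001, 0.001, -1.0]]
force: [0.7, 0.7, 0.7]
opening: 0.997
```

```bash
python3 - <<'E'
from h import *
s=bot.read_state();print(s["time_s"],s["position"],s["force"])
S=bot.capture("scene")
x,y,z=.5755,-.1544,.1473-.0057
for t in(250,255,257,260,265):
    a=np.radians(-42.4-t+180)
    b=np.array([x+.066*np.cos(a),y+.066*np.sin(a),z-.039]);print(t,((proj(bot.get_calibration("scene"),b)-[220,180])*5).round(0))
cv2.imwrite("pics/w6.png",np.vstack([cv2.resize(S[180:260,220:300],(400,400),interpolation=cv2.INTER_CUBIC),cv2.resize(S[220:260,340:420],(400,200))]))
E
```

```text
15.75 [0.50703334 0.19048107 0.26861871] [0.71134631 0.6536562  0.74004511]
250 [123. 107.]
255 [130. 102.]
257 [133. 100.]
260 [138.  97.]
265 [146.  92.]
```

View pics/w6.png

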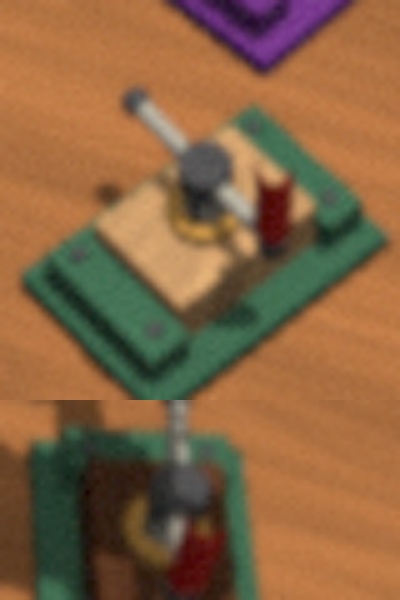

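The ball is at (135,101), which is about 257–258° and matches the stop. The collar is on the block, the arm is clear, and the dark tap looks unmoved.

```bash
python3 -c "
from rig import bot
print(bot.hand_in())"
```

```text
the job is handed in; nothing more can be done
None
```

The tap in the pale block is turned down to its hard stop with the brass collar on the block. I let go, drew the arm clear and handed the job in at about 16 s on the robot's clock.

- **Half turn clockwise:** the crank's ball end was within 1 px of where exactly 180° would put it, and the tap stood still for over half a second.
- **Quarter turn back:** the camera and the arm position both put it at about 88–89° from the start, so about 1–2° past an exact quarter turn. It stood still again for over half a second.
- **Forward to the stop:** it stopped at about 257° from the start. That fits the 4.75 rad limit if the tap began at about 0.26 rad, inside the stated range. Two more pushes of about 3 mm each moved the TCP under 0.5 mm while the force rose to about 19 N.
- **After letting go:** the last picture shows the tap still at 257–258° and the collar down. The dark block's tap looks unmoved.
- **Small disagreement:** during the half turn I lowered the gripper slightly less than the crank sank. This put up to about 13 N of vertical pull on the tool, and it was corrected before the turn back.

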